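# Weigh a spice jar on the kitchen beam scale

### The job

Weigh the green glass spice jar with the white lid: stand it upright in the middle of the scale's round pan without dropping it, then slide the blue-knobbed poise along the notched beam until the red pointer comes to rest inside the green band with nothing else touching the scale. Leave the jar on the pan, and do not disturb the amber jar, the red jar opener or the teaspoon.

Things in the scene. Friction and masses are not known exactly. Their poses are not given: they have to be found in the camera images.
- scale: White kitchen beam scale, fixed. Origin: on the ledge right below the beam's pivot; z up, y along the level beam from pivot to pointer. Base slab 100 mm wide (x), y -145 to +325 mm, 14 mm high. Pivot 105 mm up, between cheeks 127 mm high. Aluminium beam 10 mm wide, 16 mm high, y -45 to +280 mm, a red pointer (4 mm high) at its end. The pan is rigidly fixed to the beam and tilts with it
- dial (a point): Centre of the green band (12.4 mm high) that marks balance, on a white upright dial plate 36 mm wide reaching 154 mm above the ledge, 300 mm from the pivot, 105 mm above the ledge. The plate is read from the scale's +x side, where the red pointer rises and falls in front of it
- beam (a joint): Tilt of the beam, rad. 0: level, pointer at mid green band. Positive: pointer end up, pan down. Stops at -0.10 and +0.10; the green band spans -0.02 to +0.02. Settles within about 1.5 s when nothing touches it. Near balance, moving the poise 1 mm away from the pivot changes it by about -0.004; the stops are reached about 25 mm of poise travel either side of balance
- poise (a joint): Position of the poise along the beam, m: 0 nearest the pivot (70 mm from it), 0.18 farthest (250 mm). It stays where left (friction about 1.5 N); the notch marks, 10 mm apart, do not lock it and it can rest between them. Moving it outwards lowers the pointer; a heavier jar needs it farther out. The green jar needs somewhere between 0.07 and 0.17
- poise_grip (a point): Centre of the poise's blue knob, a 26 x 26 mm upright block 44 mm high (22 mm above and below this point), turned with the scale. Below it is the poise's dark steel body, 34 mm across the beam, 30 mm along it. This point is 34 mm above the beam's centre line, 26 mm above the beam's top edge, and rises and falls with the beam
- pan_top (a point): Centre of the upper face of the round steel pan, 118 mm inner diameter, rim 4 mm high; z is its normal. It lies 90 mm from the pivot, away from the pointer, 105 mm above the ledge when the beam is level; it goes down 9 mm to its stop (tilting with the beam) as the beam tilts to +0.10, and up 9 mm at -0.10. Empty, it gives way under a press of up to 2 N until it reaches the stop
- green_jar_mid (a point): Centre, half-way up, of the green glass spice jar to be weighed: upright cylinder 52 mm in diameter, 100 mm high (this point is 50 mm above its underside), white lid with a wire clip; about 0.29 to 0.39 kg. Loose, stands on the ledge; it and the amber jar may have changed places
- green_jar: The same green jar; origin at the centre of its underside, z up along its axis
- amber_jar: Amber glass jar with a black lid, same shape and size as the green one; origin at the centre of its underside. Loose, to be left alone
- jar_opener: Red plastic jar opener lying flat, about 180 mm long, 16 mm high: a bar handle to its -x and a ring to its +x. Loose, to be left alone
- teaspoon: Stainless teaspoon, 135 mm long, lying flat, handle to its -x. Loose, to be left alone
- dish_rack: Bamboo dish rack, 260 mm (x) by 170 mm (y), with two white saucers upright in it reaching 158 mm high; fixed; origin under its centre
Things that resemble listed ones, but are neither listed nor needed, are in the scene too. What is shaped like the green_jar but yellow is not meant.

How it is judged:
By the outcome, as a careful person would: the job done as asked, in the order asked, and still so for the second after the job is handed in, with the robot touching nothing.
It also fails if it takes over 72 s, if anything falls off the work surface, if the arm or the gripper's body presses on something with over 40 N, if the wrist force passes 120 N, or if a joint passes its speed limit or range.

### The arm

A 6-joint arm with a two-finger parallel gripper is mounted at the origin on the work surface. World frame = base frame: x ahead of the robot, y to its left, z up, the work surface at z = 0. Lengths are in mm, angles in rad, forces in N, time in s.
With the tool pointing down it reaches from about 350 to 975 mm from the base axis. Payload 7.1 kg.
Tool frame: the origin (TCP) lies midway between the tips of the shut fingers; the grasp point (between the pads) lies 19 mm behind it (ctrl.grasp_offset is the distance from the TCP to the grasp point, in mm); z points along the fingers, y is the line along which they close (so a half turn about z gives the same grasp; the last joint's range is limited). The gripper opens to 88 mm and grips with 3 to 60 N. Pads are 20 mm wide; open, the fingers measure 115 mm over their backs; the gripper's body (75 mm by 178 mm) begins 61 mm behind the grasp point.
Start: joints at [1.264, 0.423, 1.63, -0, 1.089, -0.019], TCP at [177.37, 599.287, 222.675] pointing down, gripper open.
Joint ranges: [-3, 3], [-0.9, 2.11], [0.09, 2.58], [-1.31, 4.45], [0.11, 2.69], [-2.54, 2.54]. Speed limits (rad/s): [2.39, 2.39, 3.01, 3.14, 3.14, 3.14].

### API

Orientations are given as a rotation vector (axis times angle).
In Python, from workcell import sensors, viewer, ctrl gives the robot as it stands. The module is installed in compiled form; this text tells all that it offers.
- The arm moves only by the shell command python3 -m handwheel 'ROWS'. ROWS is JSON, a list of rows, each a list of 7 numbers: the shift along the tool's x, y, z in mm, then the turn, a rotation vector about the tool's x, y, z in rad, then the closure, from 0 (fully open) to 1 (shut). In form: [[x, y, z, rx, ry, rz, jaw], ...]. A call has 1 to 10 rows; each row shifts and turns the commanded pose from where the row before left it, along the tool's axes as they then stand; what a row does not reach is not made up. A row lasts 1/8 s, in which the tool goes at most 62.5 mm and 10.7 degrees, less where a joint would pass 70% of its speed; a pose out of reach is approached as far as the arm can. A call is refused whole if a number of a shift passes 62.5 or a number of a turn 0.188, either way. A call with a gripper value outside its range is refused whole. The fingers move at their own pace and stop on an object; the grip force is fixed at half the most. Time passes only in rows, so rows that do not move let the fingers close. It gives the time, the measured TCP pose, the force, the opening and the grip force at its end, in the units of the state.
- sensors.get_obs(): the state, without advancing time (a new reading comes with each control period).
- viewer.get_image(name): name is "side" or "top"; returns a dict with "frame" (480x640x3 uint8, blue, green, red), "fov_y" (degrees; the focal length in pixels is half the picture's height over the tangent of half this angle, whatever the lens; pixels are square), "cx", "cy" (the principal point, pixels), "R" (3x3) and "t" (3): a world point X has camera coordinates R X + t. Camera axes: x right, y down, z forward; pixel columns grow to the right and rows downward; lengths in mm; the calibration is good to about 2 mm. A picture is of the moment at which its call begins. There is no depth.
- ctrl.close_job(): hands the job in; it is judged then, once.
The state is a dict: "t": time; "qpos": joint angles; "qvel": joint speeds; "joint_torque": joint torques, N m; "ee_pos": TCP position; "orientation": TCP orientation; "ft_force": force on the tool from outside, world axes, zero at the start; "moment": the same for the moment, N m; "width": finger opening in mm; "grasp_force": force on a finger pad.
Only numpy, scipy, OpenCV 4.12 (cv2) and the standard library are available. Lean on these libraries where they do the work, as an engineer would, in place of code of your own. Each camera call takes 0.05 s, during which the arm holds its last target. There are 200 camera calls.

## Working session

There is one attempt and no reset: what is moved stays moved. The work goes in short steps, Python scripts to look and compute and a shell command to move; the robot and the scene stay as the last step left them, time stands still between calls to the robot, and variables do not carry over. Pictures are saved under pics/ and viewed, at most 10 in all, crops included, and the job is handed in when it is done.

```bash
mkdir -p pics
cat > h.py <<'E'
import numpy as np, cv2
from workcell import sensors, viewer, ctrl
def shot(n,f=None):
    d=viewer.get_image(n)
    if f: cv2.imwrite('pics/'+f,d['frame'])
    return d
def K(d):
    f=240/np.tan(np.radians(d['fov_y'])/2); return f
def ray(d,u,v):
    R=np.array(d['R']);t=np.array(d['t']);f=K(d)
    return -R.T@t, R.T@np.array([(u-d['cx'])/f,(v-d['cy'])/f,1])
def onz(d,u,v,z):
    c,r=ray(d,u,v); return c+r*(z-c[2])/r[2]
def proj(d,X):
    p=np.array(d['R'])@np.array(X,float)+np.array(d['t']); f=K(d)
    return d['cx']+f*p[0]/p[2], d['cy']+f*p[1]/p[2]
E
python3 - <<'E'
from h import *
np.set_printoptions(precision=2,suppress=True)
for n in('side','top'):
    d=shot(n,n+'0.png'); print(n,{k:v for k,v in d.items() if k!='frame'}, ray(d,320,240))
print(sensors.get_obs())
E
```

```text
side {'fov_y': 53.521989586276995, 'cx': 318.55557171356406, 'cy': 241.5513526526643, 'R': array([[ 0.94, -0.35,  0.02],
       [-0.18, -0.53, -0.83],
       [ 0.3 ,  0.78, -0.56]]), 't': array([-514.96,  237.81,  945.69])} (array([ 245.52, -785.07,  734.47]), array([ 0.3 ,  0.78, -0.56]))
top {'fov_y': 54.47385370610449, 'cx': 321.5723685211889, 'cy': 246.5068145791643, 'R': array([[ 0.02, -1.  ,  0.  ],
       [-0.99, -0.02, -0.12],
       [ 0.12,  0.  , -0.99]]), 't': array([  80.46,  621.09, 1067.85])} (array([ 490.74,   92.28, 1132.77]), array([ 0.13,  0.01, -0.99]))
{'t': 0.1, 'qpos': array([ 1.26,  0.42,  1.63, -0.  ,  1.09, -0.02]), 'qvel': array([-0., -0., -0., -0., -0., -0.]), 'joint_torque': array([  0.  , -54.56, -27.43,   0.06,   0.02,  -0.  ]), 'ee_pos': array([177.22, 598.82, 221.98]), 'orientation': array([-0.45, -3.11,  0.  ]), 'ft_force': array([-1.02, -0.42,  0.48]), 'moment': array([-0.02,  0.02,  0.  ]), 'grasp_force': 0.0, 'width': 87.70025690895758}
```

View pics/side0.png

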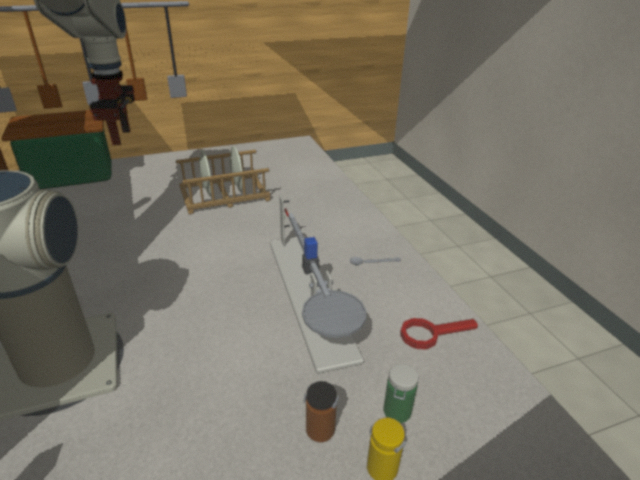

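View pics/top0.png

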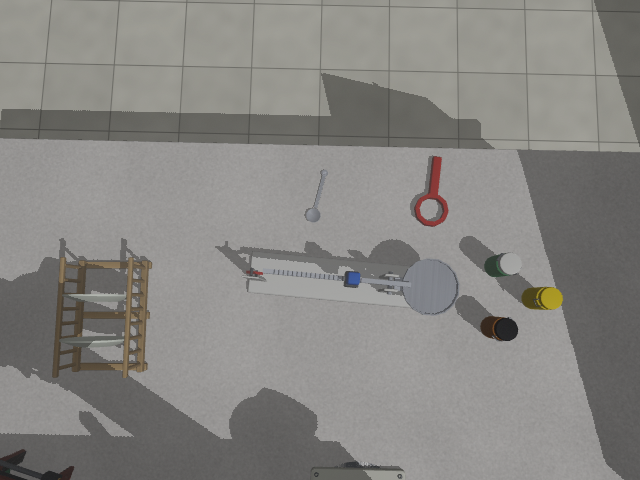

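The side view shows the green jar at (401,393), amber at (321,410), yellow at (386,448) and the pan at (334,314). In the top view the white lid is at (511,264), the pan at (430,286), the blue knob at (352,279) and the red pointer at (256,273).

```bash
cat >> h.py <<'E'
def blob(d,kind,box):
    u0,v0,u1,v1=box; h=cv2.cvtColor(d['frame'],cv2.COLOR_BGR2HSV)
    R={'blue':((105,130,40),(130,255,255)),'green':((45,70,20),(90,255,255)),'red':((0,130,60),(6,255,255)),'amber':((5,130,30),(14,255,160))}[kind]
    m=cv2.inRange(h,R[0],R[1])
    if kind=='red': m|=cv2.inRange(h,(172,130,60),(180,255,255))
    z=np.zeros_like(m); z[v0:v1,u0:u1]=m[v0:v1,u0:u1]
    n,_,s,c=cv2.connectedComponentsWithStats(z)
    i=1+np.argmax(s[1:,4]); return c[i],s[i]
def tri(a,pa,b,pb):
    c1,r1=ray(a,*pa);c2,r2=ray(b,*pb); r1/=np.linalg.norm(r1); r2/=np.linalg.norm(r2)
    s=np.linalg.lstsq(np.c_[r1,-r2],c2-c1,rcond=None)[0]
    p,q=c1+r1*s[0],c2+r2*s[1]; return (p+q)/2,np.linalg.norm(p-q)
E
python3 - <<'E'
from h import *
np.set_printoptions(precision=1,suppress=True)
s=shot('side');t=shot('top')
print('knob',*[blob(s,'blue',(280,210,340,290)),blob(t,'blue',(330,260,370,300))])
print(tri(s,blob(s,'blue',(280,210,340,290))[0],t,blob(t,'blue',(330,260,370,300))[0]))
print('ptr',blob(s,'red',(270,190,300,250)),blob(t,'red',(235,255,275,290)))
print(tri(s,blob(s,'red',(270,190,300,250))[0],t,blob(t,'red',(235,255,275,290))[0]))
print('green side',blob(s,'green',(370,350,430,430)),'top',blob(t,'green',(470,240,530,290)))
# lid in top: bright blob; shadow-side gray table less bright
for im,b in((t,(470,240,530,290)),(s,(380,355,425,400))):
    h=cv2.cvtColor(im['frame'],cv2.COLOR_BGR2HSV); m=cv2.inRange(h,(0,0,185),(180,40,255)); z=np.zeros_like(m); z[b[1]:b[3],b[0]:b[2]]=m[b[1]:b[3],b[0]:b[2]]
    print('lid',cv2.connectedComponentsWithStats(z)[2:])
v=np.hstack([cv2.resize(t['frame'][230:350,400:580],None,fx=2.2,fy=4.4*.5),cv2.resize(s['frame'][270:430,290:440],None,fx=2.2*.75,fy=2.2*.75)])if 0 else 0
a=cv2.resize(t['frame'][220:340,380:570],None,fx=4,fy=4)[:,:]; b=cv2.resize(s['frame'][180:430,260:430],None,fx=2.3,fy=2.3)
a=cv2.resize(t['frame'][220:340,380:570],(400,253)); 
c=np.zeros((590,800,3),np.uint8); c[:253,:400]=a; c[:575,405:405+391]=b[:575]; c[300:300+200,:400]=cv2.resize(t['frame'][240:320,235:395],(400,200))
cv2.imwrite('pics/c1.png',c)
E
```

```text
knob (array([310.6, 247.5]), array([305, 238,  11,  20, 183], dtype=int32)) (array([353.7, 278. ]), array([348, 272,  12,  13, 123], dtype=int32))
(array([539. ,  25.1, 138.9]), np.float64(4.314397806241095))Traceback (most recent call last):
  File "<stdin>", line 6, in <module>
  File "h.py", line 24, in blob
    i=1+np.argmax(s[1:,4]); return c[i],s[i]
        ~~~~~~~~~^^^^^^^^^
    return _wrapfunc(a, 'argmax', axis=axis, out=out, **kwds)
    return bound(*args, **kwds)
ValueError: attempt to get argmax of an empty sequence
```

Run:
```python
from h import *
np.set_printoptions(precision=1,suppress=True)
s=shot('side');t=shot('top')
def hsv(d,u,v): return cv2.cvtColor(d['frame'],cv2.COLOR_BGR2HSV)[v-1:v+2,u-1:u+2].reshape(-1,3).mean(0)
print('ptr px',hsv(s,286,211),hsv(t,256,273),'pan',hsv(t,430,286),'lid',hsv(t,511,264),'tbl',hsv(t,540,250),'lidside',hsv(s,403,376),hsv(s,400,405))
a=cv2.resize(t['frame'][220:350,390:570],(400,289)); b=cv2.resize(s['frame'][185:430,260:430],(390,562))
c=np.zeros((590,800,3),np.uint8); c[:289,:400]=a; c[:562,405:795]=b; c[300:500,:400]=cv2.resize(t['frame'][240:320,235:395],(400,200))
cv2.imwrite('pics/c1.png',c)
```

```text
ptr px [  4.8  79.1 119.9] [  1.  105.9 116. ] pan [111.1  16.4 137.9] lid [ 31.7   2.4 163.2] tbl [ 11.1   5.7 151.6] lidside [ 28.1  14.3 162.1] [61.1 83.2 91.9]
```

View pics/c1.png

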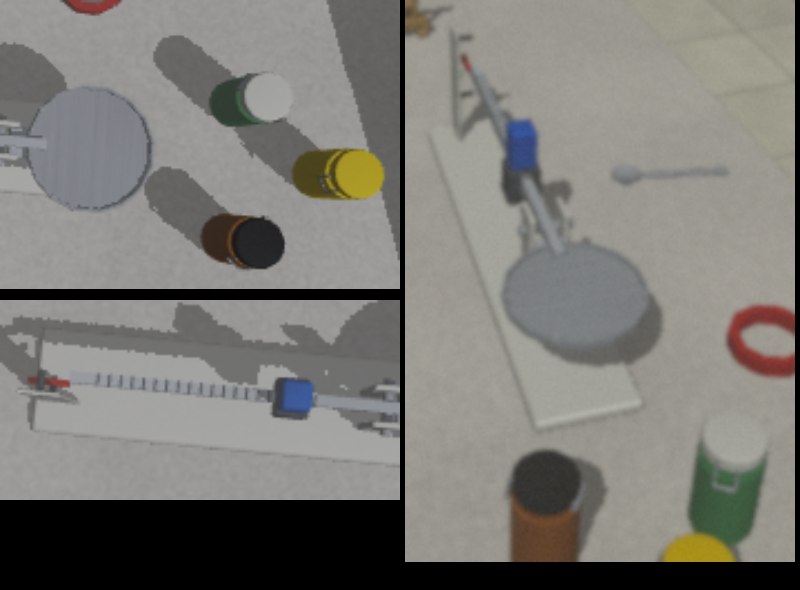

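The crops show the lid top's centre at top (511.1,264.1) and side (403.4,377.7). The pan centre is at top (430,286.5) and side (334.1,313.6), and the poise sits close to the pivot.

Run:
```python
from h import *
np.set_printoptions(precision=1,suppress=True)
s=shot('side');t=shot('top')
print('lid',tri(s,(403.4,377.7),t,(511.1,264.1)),onz(t,511.1,264.1,100),onz(s,403.4,377.7,100))
print('amber',onz(t,390+258/2.222,220+242/2.222,100),'yellow',onz(t,390+357/2.222,220+173/2.222,100))
print('pan',tri(s,(334.1,313.6),t,(430,286.5)),onz(t,430,286.5,110),onz(s,334.1,313.6,110))
for z in(90,105):print('ptrtop',onz(t,235+62/2.5,240+83/2.5,z),onz(t,235+32/2.5,240+80/2.5,z))
print('knobtop',onz(t,354.5,278.2,155))
print('beam a,b',onz(t,235+75/2.5,240+78/2.5,90),onz(t,235+398/2.5,240+105/2.5,110))
print('slab corners',[onz(t,235+x/2.5,240+y/2.5,14) for x,y in((36,430-300),(44,335-300))])
print('opener',onz(t,432,210,16),'spoon',onz(t,313,214,5))
```

```text
lid (array([ 581.3, -329.7,   92.3]), np.float64(2.893897445381264)) [ 581.9 -327.2  100. ] [ 575.8 -334.9  100. ]
amber [ 439.6 -312.8  100. ] yellow [ 509.3 -412.5  100. ]
pan (array([ 526.9, -147.2,   96.7]), np.float64(3.007177560120362)) [ 527.8 -144.6  110. ] [ 519.6 -160.1  110. ]
ptrtop [549.5 231.3  90. ] [551.6 258.2  90. ]
ptrtop [548.7 229.3 105. ] [550.7 255.8 105. ]
knobtop [539.9  23.9 155. ]
beam a,b [554.3 219.8  90. ] [535.9 -66.3 110. ]
slab corners [array([508.4, 264.5,  14. ]), array([599.7, 260.5,  14. ])]
opener [ 717.1 -172.    16. ] spoon [702.6 117.6   5. ]
```

```bash
python3 -m handwheel '[[0,0,-10,0,0,-0.111,0],[0,0,-10,0,0,-0.111,0],[-25.8,-49.8,0,0,0,0,0],[-25.8,-49.8,0,0,0,0,0],[-25.8,-49.8,0,0,0,0,0],[-25.8,-49.8,0,0,0,0,0],[-25.8,-49.8,0,0,0,0,0],[-25.8,-49.8,0,0,0,0,0],[-25.8,-49.8,0,0,0,0,0],[-25.8,-49.8,0,0,0,0,0]]'
python3 -m handwheel '[[-25.8,-49.8,0,0,0,0,0],[-25.8,-49.8,0,0,0,0,0],[-25.8,-49.8,0,0,0,0,0],[-25.8,-49.8,0,0,0,0,0],[-25.8,-49.8,0,0,0,0,0],[-25.8,-49.8,0,0,0,0,0],[-25.8,-49.8,0,0,0,0,0],[-25.8,-49.8,0,0,0,0,0],[-25.8,-49.8,0,0,0,0,0],[-25.8,-49.8,0,0,0,0,0]]'
cat > st.py <<'E'
from h import *
from scipy.spatial.transform import Rotation as Ro
np.set_printoptions(precision=2,suppress=True)
o=sensors.get_obs(); M=Ro.from_rotvec(o['orientation']).as_matrix()
def to(X): print('tool shift to',X,M.T@(np.array(X)-o['ee_pos']))
print(o['t'],o['ee_pos'],o['width'],o['ft_force'],o['grasp_force'],'\n',M)
E
python3 - <<'E'
from st import *
to([582,-327,150]); to([582,-327,43])
E
```

```text
t: 1.65
ee_pos: [357.7, 186.6, 243.0]
orientation: [0.103, 3.139, 0.001]
ft_force: [0.7, -0.1, 0.1]
width: 87.6
grasp_force: 0.0
t: 2.9
ee_pos: [582.4, -327.6, 242.7]
orientation: [0.104, 3.14, -0.0]
ft_force: [0.5, 0.4, 0.0]
width: 87.8
grasp_force: 0.0
2.9 [ 582.37 -327.58  242.73] 87.81043094071428 [0.51 0.41 0.02] 0.0 
 [[-1.    0.07  0.  ]
 [ 0.07  1.   -0.  ]
 [-0.   -0.   -1.  ]]
tool shift to [582, -327, 150] [ 0.43  0.56 92.73]
tool shift to [582, -327, 43] [  0.46   0.56 199.73]
```

```bash
python3 -m handwheel '[[0,0,30,0,0,0,0],[0,0,40,0,0,0,0],[0,0,40,0,0,0,0],[0,0,0,0,0,0,0]]'
python3 - <<'E'
from h import *
s=shot('side');t=shot('top')
c=np.zeros((400,800,3),np.uint8); c[:,:400]=cv2.resize(s['frame'][300:440,330:470],(400,400)); c[:,400:]=cv2.resize(t['frame'][200:340,430:570],(400,400))
cv2.imwrite('pics/c2.png',c)
E
```

```text
t: 3.4
ee_pos: [579.7, -324.5, 129.5]
orientation: [-0.103, -3.134, -0.005]
ft_force: [0.1, 0.2, -0.3]
width: 87.8
grasp_force: 0.0
```

View pics/c2.png

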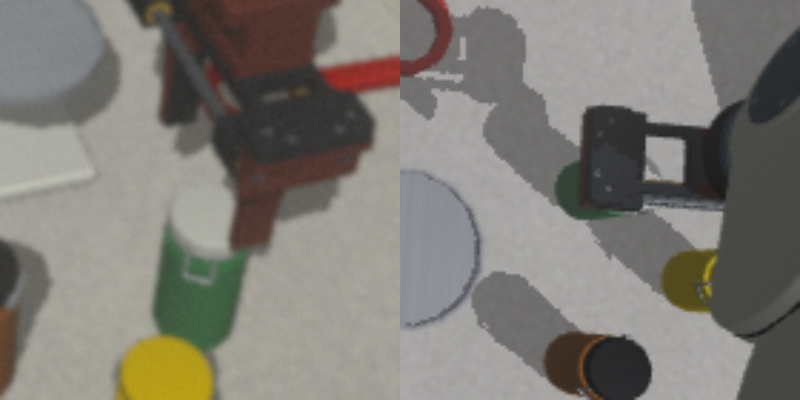

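The side crop shows the open fingers above and straddling the lid, with the near fingertip at (255,245) and the far one at (178,120). The jar's bottom edge is at about (195,348).

Run:
```python
from st import *
s=shot('side')
print('tcp proj',proj(s,o['ee_pos']),'vs 405.6,363.8')
for off in(-51,51): print('finger',(np.array(proj(s,o['ee_pos']+M[:,1]*off))-[330,300])*2.857)
for X in([582,-327,0],[578,-330,0],[582,-327,100],[578,-330,100]):
    P=[proj(s,np.array(X)+26*np.array([np.cos(a),np.sin(a),0])) for a in np.linspace(0,6.28,40)]
    P=(np.array(P)-[330,300])*2.857; print(X,P.min(0),P.max(0))
to([581,-328,45])
```

```text
3.5 [ 582.29 -325.95  133.51] 87.72537700023207 [ 0.98 -0.41  0.48] 0.0 
 [[-1.    0.07  0.  ]
 [ 0.07  1.   -0.  ]
 [-0.   -0.   -1.  ]]
tcp proj (np.float64(406.6453837425034), np.float64(359.11447316790066)) vs 405.6,363.8
finger [258.7  236.83]
finger [183.12 107.56]
[582, -327, 0] [152.87 281.44] [235.2  351.14]
[578, -330, 0] [149.34 286.77] [232.   357.04]
[582, -327, 100] [168.71 175.74] [256.81 244.61]
[578, -330, 100] [165.01 180.99] [253.48 250.45]
tool shift to [581, -328, 45] [ 1.19 -2.1  88.51]
```

```bash
python3 -m handwheel '[[0.5,-1,30,0,0,0,0],[0,0,30,0,0,0,0],[0,0,30,0,0,0,0],[0,0,0,0,0,0,0],[0,0,0,0,0,0,0.3]]'
python3 -m handwheel '[[0,0,0,0,0,0,0.45],[0,0,0,0,0,0,0.6],[0,0,0,0,0,0,0.6],[0,0,0,0,0,0,0.6],[0,0,0,0,0,0,0.6]]'
```

```text
t: 4.18
ee_pos: [582.6, -327.4, 45.0]
orientation: [0.103, 3.137, -0.002]
ft_force: [0.4, -1.2, 0.3]
width: 81.0
grasp_force: 0.0
t: 4.8
ee_pos: [581.6, -326.7, 43.3]
orientation: [0.103, 3.139, -0.0]
ft_force: [-0.5, 2.0, 5.2]
width: 51.7
grasp_force: 30.0
```

```bash
python3 -m handwheel '[[0,0,-20,0,0,0,0.6],[0,0,-35,0,0,0,0.6],[0,0,-35,0,0,0,0.6],[0,0,-35,0,0,0,0.6],[0,0,-25,0,0,0,0.6],[8,20,0,0,0,0,0.6],[15,40,0,0,0,0,0.6],[15,40,0,0,0,0,0.6],[14,40,0,0,0,0,0.6],[13.5,37.5,0,0,0,0,0.6]]'
python3 -m handwheel '[[0,0,0,0,0,0,0.6],[0,0,0,0,0,0,0.6],[0,0,0,0,0,0,0.6]]'
python3 - <<'E'
from st import *
s=shot('side');t=shot('top')
to([527.8,-145,192])
c=np.zeros((540,800,3),np.uint8); c[:,:400]=cv2.resize(s['frame'][180:370,250:390],(400,540)); c[:400,400:]=cv2.resize(t['frame'][210:350,360:500],(400,400))
cv2.imwrite('pics/c3.png',c)
E
```

```text
t: 6.05
ee_pos: [526.8, -144.0, 193.3]
orientation: [0.103, 3.14, -0.0]
ft_force: [0.9, 0.9, -3.7]
width: 51.5
grasp_force: 30.0
t: 6.42
ee_pos: [528.0, -146.2, 192.9]
orientation: [0.105, 3.139, -0.001]
ft_force: [-1.4, 0.3, -3.2]
width: 51.9
grasp_force: 30.0
6.425 [ 527.99 -146.17  192.94] 51.87375314688632 [-1.38  0.28 -3.18] 29.998846650123596 
 [[-1.    0.07  0.  ]
 [ 0.07  1.   -0.  ]
 [-0.   -0.   -1.  ]]
tool shift to [527.8, -145, 192] [0.26 1.16 0.94]
```

View pics/c3.png

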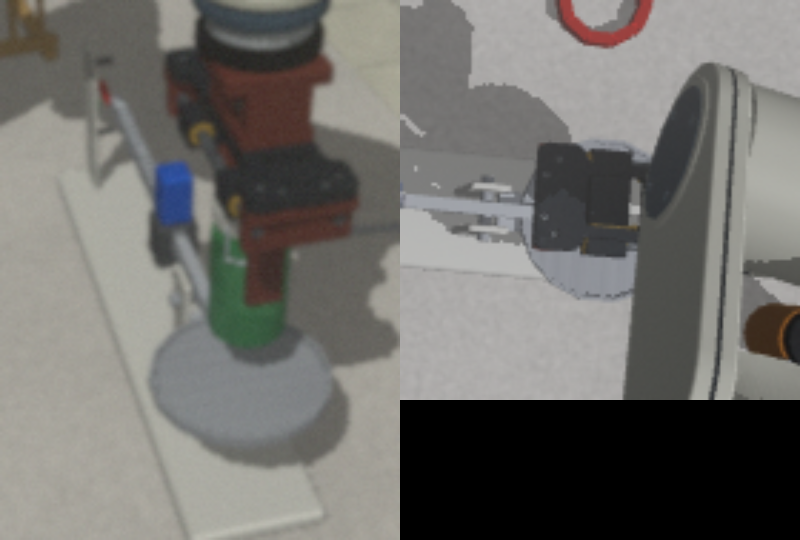

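The side crop shows the jar hanging over the pan. The pan spans about x 150–332 in the crop with its bottom at y 442, and the pointer is near the top of the dial plate.

Run:
```python
from st import *
s=shot('side');t=shot('top')
for c in(s,t):
  for X in([527.8,-145,96],[527.8,-145,105],[527.8,-145,114],[528,-151,105]):
    P=np.array([proj(c,np.array(X)+61*np.array([np.cos(a),np.sin(a),0])) for a in np.linspace(0,6.28,60)]); print(X,P.min(0),P.max(0))
y=np.array([.066,.998,0]);x=np.array([.998,-.066,0]);p=np.array([527.8,-145,0])+90*y
for th in(-.1,0,.1):
  print(th,'beam end side/top',*[proj(c,p+y*(280*np.cos(th))+[0,0,105+280*np.sin(th)]) for c in(s,t)],'dial plate top',proj(s,p+300*y+[0,0,154]),proj(s,p+300*y+[0,0,14]))
```

```text
6.525 [ 527.76 -146.11  192.68] 51.70228449791819 [-0.27  0.71 -3.46] 29.99887615442276 
 [[-1.    0.07  0.  ]
 [ 0.07  1.   -0.  ]
 [-0.   -0.   -1.  ]]
[527.8, -145, 96] [303.87 292.92] [365.95 335.38]
[527.8, -145, 105] [303.88 289.56] [366.29 331.88]
[527.8, -145, 114] [303.88 286.17] [366.64 328.34]
[528, -151, 105] [304.97 291.31] [367.69 334.06]
[527.8, -145, 96] [401.21 259.31] [456.25 314.51]
[527.8, -145, 105] [401.91 258.95] [457.43 314.62]
[527.8, -145, 114] [402.62 258.58] [458.63 314.74]
[528, -151, 105] [404.64 258.92] [460.16 314.6 ]
-0.1 beam end side/top (np.float64(290.6889306591878), np.float64(225.1379175461064)) (np.float64(264.3112876441915), np.float64(272.4759376327541)) dial plate top (np.float64(288.26487626387586), np.float64(195.20808614330497)) (np.float64(289.1610553520425), np.float64(240.82098667415494))
0 beam end side/top (np.float64(290.40256365855055), np.float64(215.637531912052)) (np.float64(262.14048484133303), np.float64(271.64713142988495)) dial plate top (np.float64(288.26487626387586), np.float64(195.20808614330497)) (np.float64(289.1610553520425), np.float64(240.82098667415494))
0.1 beam end side/top (np.float64(290.3689845281411), np.float64(206.4391808354151)) (np.float64(261.14646926193376), np.float64(270.8880758933258)) dial plate top (np.float64(288.26487626387586), np.float64(195.20808614330497)) (np.float64(289.1610553520425), np.float64(240.82098667415494))
```

```bash
python3 -m handwheel '[[0,1,15,0,0,0,0.6],[0,0,15,0,0,0,0.6],[0,0,6,0,0,0,0.6],[0,0,4,0,0,0,0.6],[0,0,2,0,0,0,0.6],[0,0,2,0,0,0,0.6],[0,0,2,0,0,0,0.6],[0,0,2,0,0,0,0.6],[0,0,0,0,0,0,0.6]]'
```

```text
t: 7.75
ee_pos: [527.7, -144.2, 144.7]
orientation: [0.103, 3.14, 0.0]
ft_force: [-0.2, -0.2, -3.8]
width: 51.5
grasp_force: 30.0
```

```bash
python3 -m handwheel '[[0,0,1,0,0,0,0.6],[0,0,1,0,0,0,0.6],[0,0,1,0,0,0,0.6],[0,0,0,0,0,0,0.6]]'; python3 -m handwheel '[[0,0,1,0,0,0,0.6],[0,0,1,0,0,0,0.6],[0,0,0,0,0,0,0.6]]'
```

```text
t: 8.25
ee_pos: [527.7, -144.2, 141.8]
orientation: [0.103, 3.14, 0.0]
ft_force: [-0.6, 0.2, -0.3]
width: 51.7
grasp_force: 30.0
t: 8.62
ee_pos: [528.1, -144.3, 141.2]
orientation: [0.103, 3.139, -0.0]
ft_force: [-5.4, 1.5, 14.4]
width: 51.5
grasp_force: 30.0
```

```bash
python3 -m handwheel '[[0,0,-1.5,0,0,0,0.6],[0,-2,0,-0.05,0,0,0.6],[0,-2,0,-0.045,0,0,0.6],[0,0,0,0,0,0,0.6]]'; python3 -m handwheel '[[0,0,1,0,0,0,0.6],[0,0,0.7,0,0,0,0.6],[0,0,0,0,0,0,0.6]]'
```

```text
t: 9.12
ee_pos: [527.2, -149.0, 140.7]
orientation: [0.105, 3.133, 0.148]
ft_force: [-1.0, 0.3, -3.0]
width: 51.9
grasp_force: 30.0
t: 9.5
ee_pos: [527.4, -147.9, 139.4]
orientation: [0.102, 3.133, 0.148]
ft_force: [-0.4, -1.0, -1.8]
width: 51.7
grasp_force: 30.0
```

```bash
python3 -m handwheel '[[0,0,0.7,0,0,0,0.6],[0,0,0.5,0,0,0,0.6],[0,0,0,0,0,0,0.6]]'
```

```text
t: 9.88
ee_pos: [527.5, -147.9, 139.1]
orientation: [0.103, 3.133, 0.149]
ft_force: [-3.7, -1.1, 8.7]
width: 51.4
grasp_force: 30.0
```

```bash
python3 -m handwheel '[[0,0,-0.3,0,0,0,0.5],[0,0,0,0,0,0,0.4],[0,0,0,0,0,0,0.3],[0,0,0,0,0,0,0.15],[0,0,0,0,0,0,0],[0,0,0,0,0,0,0],[0,0,0,0,0,0,0]]'; python3 -m handwheel '[[0,0,-20,0,0,0,0],[0,0,-40,0,0,0,0],[0,0,-40,0,0,0,0],[0,0,-20,0.095,0,0,0],[0,0,0,0,0,0,0]]'
python3 - <<'E'
from st import *
s=shot('side');t=shot('top')
c=np.zeros((540,800,3),np.uint8); c[:,:400]=cv2.resize(s['frame'][180:370,250:390],(400,540)); c[:400,400:]=cv2.resize(t['frame'][210:350,360:500],(400,400))
cv2.imwrite('pics/c4.png',c)
E
```

```text
t: 10.75
ee_pos: [527.4, -148.0, 138.5]
orientation: [0.103, 3.133, 0.149]
ft_force: [-0.1, -0.1, 0.5]
width: 87.1
grasp_force: 0.0
t: 11.38
ee_pos: [527.6, -158.8, 259.6]
orientation: [0.101, 3.137, -0.001]
ft_force: [-0.3, -0.6, -0.2]
width: 87.3
grasp_force: 0.0
11.375 [ 527.59 -158.79  259.58] 87.28213452260597 [-0.28 -0.6  -0.16] 0.0 
 [[-1.    0.06  0.  ]
 [ 0.06  1.   -0.  ]
 [-0.   -0.   -1.  ]]
```

View pics/c4.png

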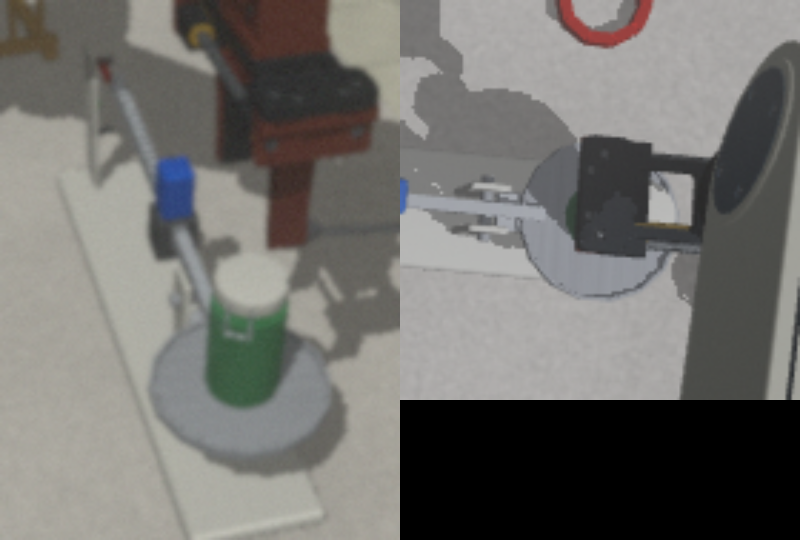

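The jar stands upright mid-pan, with its lid at (252,283) in the side crop. The pointer has risen to its upper stop. The knob is at (176,187).

Run:
```python
from st import *
s=shot('side');t=shot('top')
a=blob(s,'blue',(280,200,340,290));b=blob(t,'blue',(330,260,375,300)); print(a,b)
k,e=tri(s,a[0],t,b[0]); print(k,e,onz(t,*b[0],165),onz(t,*b[0],155))
to([k[0],k[1],230])
```

```text
11.475 [ 526.29 -158.78  257.29] 87.82655556573783 [ 0.05 -0.32 -0.09] 0.0 
 [[-1.    0.06 -0.  ]
 [ 0.06  1.    0.  ]
 [ 0.    0.   -1.  ]]
(array([310.93, 245.56]), array([306, 236,  11,  21, 210], dtype=int32)) (array([356.  , 277.89]), array([351, 272,  11,  13, 125], dtype=int32))
[538.66  20.93 146.91] 5.033728035881556 [540.15  21.51 165.  ] [540.66  20.78 155.  ]
tool shift to [np.float64(538.6597835016769), np.float64(20.933202175798648), 230] [ -0.71 180.08  27.62]
```

```bash
python3 -m handwheel '[[-0.4,20,0,0,0,0,0.3],[-0.4,40,0,0,0,0,0.45],[-0.4,40,0,0,0,0,0.45],[-0.4,40,0,0,0,0,0.45],[-0.4,40,30,0,0,0,0.45],[0,0,30,0,0,0,0.45],[0,0,16,0,0,0,0.45],[0,0,0,0,0,0,0.45],[0,0,0,0,0,0,0.45]]'; python3 -m handwheel '[[0,0,4,0,0,0,0.45],[0,0,4,0,0,0,0.45],[0,0,4,0,0,0,0.45],[0,0,4,0,0,0,0.45],[0,0,0,0,0,0,0.45]]'
```

```text
t: 12.7
ee_pos: [541.1, 19.9, 182.7]
orientation: [0.105, 3.139, 0.0]
ft_force: [0.9, 0.2, -0.7]
width: 48.1
grasp_force: 0.0
t: 13.32
ee_pos: [540.2, 20.1, 165.5]
orientation: [-0.103, -3.139, 0.0]
ft_force: [-0.3, -1.0, -0.4]
width: 48.1
grasp_force: 0.0
```

```bash
python3 -m handwheel '[[0,1,6,0,0,0,0.45],[0,0,8,0,0,0,0.45],[0,0,8,0,0,0,0.45],[0,0,0,0,0,0,0.55],[0,0,0,0,0,0,0.62],[0,0,0,0,0,0,0.62],[0,0,0,0,0,0,0.62]]'
python3 - <<'E'
from h import *
s=shot('side');t=shot('top')
c=np.zeros((540,800,3),np.uint8); c[:,:400]=cv2.resize(s['frame'][180:370,250:390],(400,540)); c[:400,400:]=cv2.resize(t['frame'][210:350,290:430],(400,400))
cv2.imwrite('pics/c5.png',c)
E
```

```text
t: 14.2
ee_pos: [540.7, 21.1, 144.2]
orientation: [0.103, 3.139, 0.0]
ft_force: [-0.2, -0.5, 0.4]
width: 33.5
grasp_force: 0.0
```

View pics/c5.png

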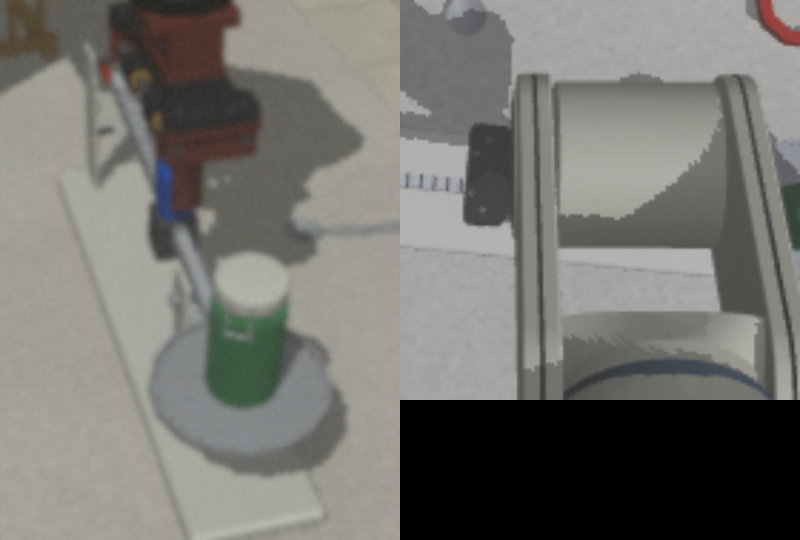

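The side crop shows the near finger just in front of the knob at (176,187), with the jar still standing in the middle of the pan.

```bash
python3 -m handwheel '[[0,6,0,0,0,0,0.62],[0,10,0,0,0,0,0.62],[0,12,0,0,0,0,0.62],[0,12,0,0,0,0,0.62],[0,12,0,0,0,0,0.62],[0,12,0,0,0,0,0.62],[0,12,0,0,0,0,0.62],[0,12,0,0,0,0,0.62],[0,12,0,0,0,0,0.62],[0,8,0,0,0,0,0.62]]'; python3 -m handwheel '[[0,5,0,0,0,0,0.62],[0,3,0,0,0,0,0.62],[0,0,0,0,0,0,0.62],[0,-3.7,0,0,0,0,0.62],[0,0,0,0,0,0,0.62],[0,0,0,0,0,0,0.62],[0,0,0,0,0,0,0.62],[0,0,0,0,0,0,0.62],[0,0,0,0,0,0,0.62]]'
cat > pt.py <<'E'
from st import *
s=shot('side'); h=cv2.cvtColor(s['frame'],cv2.COLOR_BGR2HSV)
m=cv2.inRange(h,(0,60,60),(9,255,255))|cv2.inRange(h,(170,60,60),(180,255,255)); z=np.zeros_like(m); z[190:235,279:294]=m[190:235,279:294]
n,_,q,c=cv2.connectedComponentsWithStats(z); print([(q[i].tolist(),c[i]) for i in range(1,n) if q[i][4]>4])
try: print('knob',blob(s,'blue',(270,200,340,290)))
except Exception: print('knob hidden')
E
python3 - <<'E'
from pt import *
import cv2
# same measure on earlier pictures for reference
d=cv2.imread('pics/side0.png'); h=cv2.cvtColor(d,cv2.COLOR_BGR2HSV)
m=cv2.inRange(h,(0,60,60),(9,255,255))|cv2.inRange(h,(170,60,60),(180,255,255)); z=np.zeros_like(m); z[190:235,279:294]=m[190:235,279:294]
n,_,q,c=cv2.connectedComponentsWithStats(z); print('initial',[(q[i].tolist(),c[i]) for i in range(1,n) if q[i][4]>4])
E
```

```text
t: 15.55
ee_pos: [547.5, 129.7, 143.8]
orientation: [-0.103, -3.139, 0.0]
ft_force: [1.0, -1.5, 0.0]
width: 33.3
grasp_force: 0.9
t: 16.68
ee_pos: [547.9, 133.2, 143.9]
orientation: [-0.103, -3.14, -0.0]
ft_force: [0.1, 0.0, -0.7]
width: 33.5
grasp_force: 0.0
16.675 [547.93 133.21 143.93] 33.511996008704095 [ 0.12  0.04 -0.74] 0.03022578894160688 
 [[-1.    0.07 -0.  ]
 [ 0.07  1.    0.  ]
 [ 0.    0.   -1.  ]]
[([292, 201, 2, 9, 11], array([292.82, 204.36])), ([285, 213, 4, 7, 18], array([286.5 , 216.28]))]
knob (array([296.6 , 227.31]), array([294, 215,  10,  20,  72], dtype=int32))
initial [([285, 209, 4, 7, 17], array([286.41, 212.29]))]
```

Run:
```python
from h import *
for f in('c3','c4','c5'):
    d=cv2.resize(cv2.imread(f'pics/{f}.png')[:,:400],(140,190),interpolation=cv2.INTER_AREA); h=cv2.cvtColor(d,cv2.COLOR_BGR2HSV)
    m=cv2.inRange(h,(0,60,60),(9,255,255))|cv2.inRange(h,(170,60,60),(180,255,255)); z=np.zeros_like(m); z[10:55,29:44]=m[10:55,29:44]
    n,_,q,c=cv2.connectedComponentsWithStats(z); print(f,[((q[i]+[250,180,0,0,0]).tolist(),c[i]+[250,180]) for i in range(1,n) if q[i][4]>4])
s=viewer.get_image('side')
y=np.array([.066,.998,0]);x=np.array([.998,-.066,0]);p=np.array([527.8,-145,0])+90*y
for th in(-.1,0,.1):
  print(th,proj(s,p+y*(292*np.cos(th))+[0,0,105+292*np.sin(th)]))
```

```text
c3 [([285, 209, 4, 8, 22], array([286.36363636, 212.36363636]))]
c4 [([285, 202, 4, 7, 18], array([286.5       , 204.83333333]))]
c5 [([289, 190, 5, 11, 34], array([290.23529412, 194.73529412])), ([285, 202, 4, 7, 24], array([286.5       , 204.79166667]))]
-0.1 (np.float64(289.619701683604), np.float64(223.19402217427313))
0 (np.float64(289.3102686125008), np.float64(213.33907405478413))
0.1 (np.float64(289.2598558100163), np.float64(203.78297063065426))
```

```bash
python3 -m handwheel '[[0,0,0,0,0,0,0.62],[0,0,0,0,0,0,0.62],[0,0,0,0,0,0,0.62],[0,0,0,0,0,0,0.62],[0,0,0,0,0,0,0.62],[0,0,0,0,0,0,0.62],[0,0,0,0,0,0,0.62],[0,0,0,0,0,0,0.62]]'; python3 pt.py
```

```text
t: 17.77
ee_pos: [547.9, 133.2, 144.0]
orientation: [0.103, 3.14, -0.0]
ft_force: [-0.6, 0.0, 0.8]
width: 33.3
grasp_force: 0.1
17.775 [547.93 133.18 143.95] 33.31174361602009 [-0.57  0.05  0.8 ] 0.11138542089611292 
 [[-1.    0.07  0.  ]
 [ 0.07  1.   -0.  ]
 [-0.   -0.   -1.  ]]
[([285, 213, 4, 7, 19], array([286.42, 216.32]))]
knob (array([296.57, 227.26]), array([294, 215,  10,  20,  72], dtype=int32))
```

```bash
python3 -m handwheel '[[0,-3,0,0,0,0,0.62],[0,-3,0,0,0,0,0.62],[0,-2.7,0,0,0,0,0.62],[0,0,0,0,0,0,0.62],[0,0,0,0,0,0,0.62],[0,3.7,0,0,0,0,0.62],[0,0,0,0,0,0,0.62],[0,0,0,0,0,0,0.62]]';python3 -m handwheel '[[0,0,0,0,0,0,0.62],[0,0,0,0,0,0,0.62],[0,0,0,0,0,0,0.62],[0,0,0,0,0,0,0.62],[0,0,0,0,0,0,0.62],[0,0,0,0,0,0,0.62],[0,0,0,0,0,0,0.62],[0,0,0,0,0,0,0.62],[0,0,0,0,0,0,0.62],[0,0,0,0,0,0,0.62]]'; python3 pt.py
```

```text
t: 18.82
ee_pos: [547.6, 128.3, 143.9]
orientation: [-0.103, -3.14, 0.0]
ft_force: [-0.3, -0.5, -0.0]
width: 33.7
grasp_force: 0.0
t: 20.08
ee_pos: [547.6, 128.2, 143.9]
orientation: [0.103, 3.14, 0.0]
ft_force: [-0.7, -0.1, 1.3]
width: 33.4
grasp_force: 0.0
20.075 [547.61 128.2  143.94] 33.41896692399459 [-0.71 -0.12  1.28] 0.0 
 [[-1.    0.07  0.  ]
 [ 0.07  1.    0.  ]
 [-0.    0.   -1.  ]]
[([285, 211, 4, 7, 17], array([286.59, 214.29]))]
knob (array([297.75, 227.88]), array([294, 216,  11,  19,  73], dtype=int32))
```

```bash
python3 -m handwheel '[[0,0,0,0,0,0,0.5],[0,0,0,0,0,0,0.45],[0,0,-10,0,0,0,0.45],[0,0,-30,0,0,0,0.45],[0,0,-50,0,0,0,0.45],[50,0,-30,0,0,0,0.45],[50,0,0,0,0,0,0.45],[50,0,0,0,0,0,0.45],[0,0,0,0,0,0,0.45],[0,0,0,0,0,0,0.45]]';python3 -m handwheel '[[0,0,0,0,0,0,0.45],[0,0,0,0,0,0,0.45],[0,0,0,0,0,0,0.45],[0,0,0,0,0,0,0.45],[0,0,0,0,0,0,0.45],[0,0,0,0,0,0,0.45],[0,0,0,0,0,0,0.45],[0,0,0,0,0,0,0.45]]'; python3 pt.py
python3 - <<'E'
from h import *
s=shot('side');t=shot('top')
c=np.zeros((540,800,3),np.uint8); c[:,:400]=cv2.resize(s['frame'][180:370,250:390],(400,540)); c[:300,400:]=cv2.resize(t['frame'][140:350,260:540],(400,300)); c[300:,400:]=cv2.resize(s['frame'][195:225,265:315],(400,240))
cv2.imwrite('pics/c6.png',c)
E
```

```text
t: 21.38
ee_pos: [399.0, 138.3, 264.9]
orientation: [0.103, 3.138, 0.001]
ft_force: [-0.2, 0.0, 0.5]
width: 48.2
grasp_force: 0.0
t: 22.38
ee_pos: [397.9, 138.1, 264.0]
orientation: [0.103, 3.14, -0.0]
ft_force: [-0.0, -0.2, -0.2]
width: 48.3
grasp_force: 0.0
22.375 [397.91 138.07 263.97] 48.34453033165519 [-0.05 -0.23 -0.17] 0.0 
 [[-1.    0.07  0.  ]
 [ 0.07  1.   -0.  ]
 [-0.   -0.   -1.  ]]
[([284, 210, 5, 8, 19], array([286.05, 213.37]))]
knob (array([299.45, 224.68]), array([294, 216,  11,  19, 179], dtype=int32))
```

View pics/c6.png

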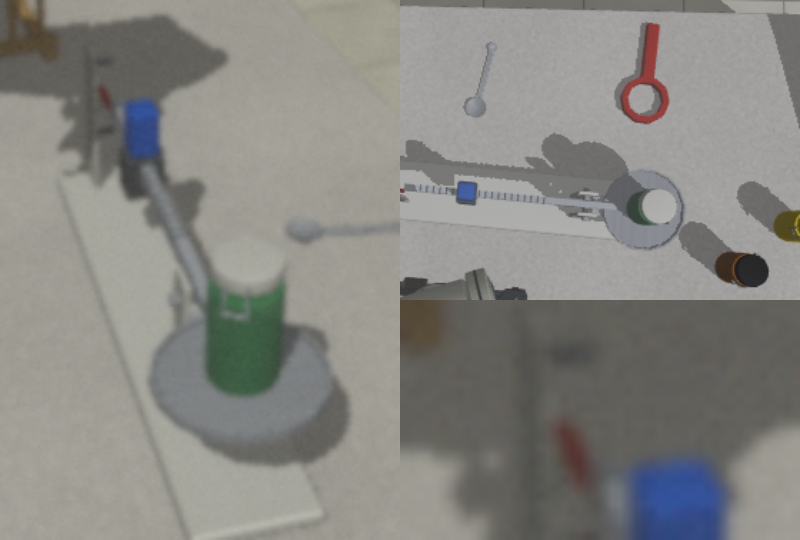

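The side crop shows the jar upright mid-pan and the pointer at (105,97), midway between the two stop pins at (104,62) and (103,130). The amber jar, opener and spoon are untouched. The arm's shadow lies over the pointer, so I'll move the arm away and re-read.

```bash
python3 -m handwheel '[[0,40,0,0,0,0,0.45],[0,50,0,0,0,0,0.45],[0,50,0,0,0,0,0.45],[0,50,0,0,0,0,0.45],[0,50,0,0,0,0,0.45],[0,40,0,0,0,0,0.45],[0,0,0,0,0,0,0.45],[0,0,0,0,0,0,0.45]]'; python3 pt.py; python3 pt.py|tail -2
python3 - <<'E'
from h import *
s=shot('side');t=shot('top')
c=np.zeros((560,800,3),np.uint8); c[:280,:400]=cv2.resize(s['frame'][190:232,260:320],(400,280),interpolation=cv2.INTER_CUBIC)
d=cv2.imread('pics/side0.png');c[280:,:400]=cv2.resize(d[190:232,260:320],(400,280),interpolation=cv2.INTER_CUBIC)
c[:280,400:]=cv2.resize(t['frame'][255:297,230:290],(400,280),interpolation=cv2.INTER_CUBIC)
cv2.imwrite('pics/c7.png',c)
E
```

```text
t: 23.52
ee_pos: [416.0, 416.8, 263.5]
orientation: [-0.103, -3.139, 0.002]
ft_force: [1.1, -0.6, 0.8]
width: 48.8
grasp_force: 0.0
23.525 [415.97 416.78 263.5 ] 48.786119988085666 [ 1.11 -0.61  0.76] 0.0 
 [[-1.    0.07 -0.  ]
 [ 0.07  1.   -0.  ]
 [ 0.   -0.   -1.  ]]
[([285, 211, 4, 7, 17], array([286.59, 214.35]))]
knob (array([299.53, 224.84]), array([295, 216,  10,  19, 165], dtype=int32))
[([285, 211, 4, 7, 17], array([286.59, 214.29]))]
knob (array([299.49, 224.72]), array([295, 216,  10,  19, 163], dtype=int32))
```

View pics/c7.png

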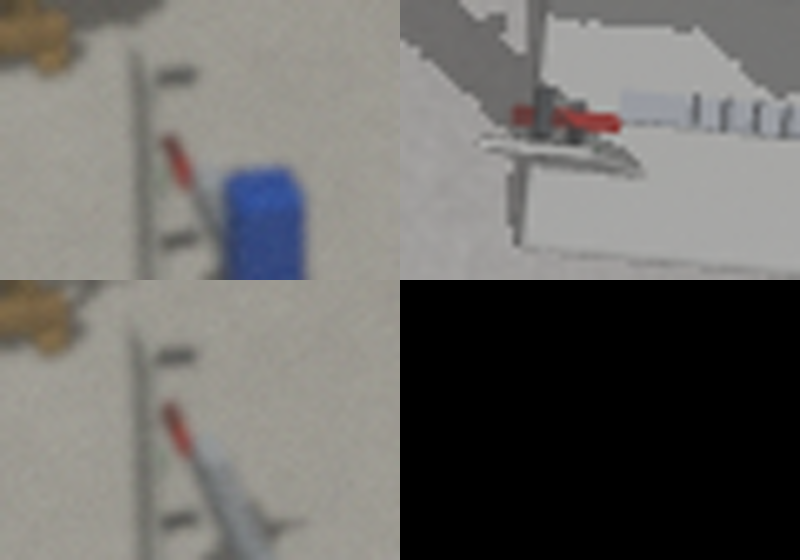

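With the shadow gone, the crop shows the pointer at (178,160), which is row 214.3 in the full image. That is midway between the stop pins at (178,75) and (180,240), and matches the computed level row of about 214.

```bash
python3 -c "
from workcell import ctrl
print(ctrl.close_job())"
```

```text
the job is handed in; nothing more can be done
None
```

I handed the job in at about 24 s: the green jar stands upright in the middle of the pan, and the poise is set so the pointer rests level; the camera can't see the green band itself, so I judged that from the pointer's height. The arm is clear of the scale, and the amber jar, jar opener and teaspoon were not touched.

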